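# Latch the hold-down bar over the casting flask

### The job

Clamp the casting flask: take the steel hold-down bar, set its socket on the ball of the flask stand with its foot resting on top of the flask, and press the socket down past its tight liner until it comes up solid, and bed it there with a steady push of about 25 N for half a second, lever still up. Then press the bar's latch lever fully down, and let go. Never push the bar, its lever or the stand with more than 30 N, and leave everything else on the bench where it is.

Things in the scene. Friction and masses are not known exactly. Their poses are not given: they have to be found in the camera images.
- stand: flask stand, fixed to the bench: dark steel base plate 290 x 90 x 12 mm with a ball on a post at one end and a casting flask on the other. Origin on the bench surface right under the ball; x points along the plate from ball to flask, z up
- post_top (a point): top of the stand's post (28 mm wide), at x=0, y=0, 40 mm above the bench. From it rises a 14 mm threaded neck with a 30 mm steel ball. The stud is screwed in more or less: the ball's centre is anywhere from 70 to 90 mm above the bench, and that is NOT reported (feel or look for it). A brass jam nut (22 mm) on the neck has its top 24 mm below the ball's centre
- flask_top (a point): centre of the flask's flat top, at x=185 mm of the stand, 60 mm above the bench; steel cylinder, 76 mm diameter
- bar: steel hold-down bar, loose, 0.4 to 0.6 kg, lying upright on the bench at the start, on socket mouth and foot. Origin at the centre of the socket's mouth (underside); x points along the bar from socket to foot, z up. All bar points and the hinge are given in this frame. Centre of mass at about x=78 mm
- grip (a point): middle of the beam, a good place to grip across its width: bar frame (110, 0, 33 mm). The beam is 18 mm wide (y), z=22 to 44 mm, x=20 to 204 mm; free for gripping from x=95 to 150 mm
- socket_top (a point): centre of the flat solid top of the socket, 42 mm across, bar frame (0, 0, 44 mm); the place to press down. The round socket is 42 mm across outside, 52 mm at its mouth. Press here or towards the end away from the foot: the raised lever stands beside it
- socket_center (a point): where the ball's centre lies when fully home: bar frame (0, 0, 19 mm). Bore 32 mm, mouth flared to 42 mm over the lowest 6 mm. A tight rubber liner in the bore, pushed down an unknown 3 to 12 mm, stops the ball short of home: it takes a steady push of about 8 to 14 N straight down over the socket, then the stop is felt as solid. The liner stays where it is pushed; nothing springs back
- foot (a point): centre of the underside of the bar's foot, a post 24 mm across: bar frame (185, 0, 0 mm); it rests on the flask
- lever (a joint): angle of the bar's latch lever, rad: 0 = up, sloping up 50 degrees towards the foot end; 0.873 = fully down, flat along the beam. Starts at 0 to 0.1. Stiff: about 0.3 N m (5 to 6 N near its tip); stays where it is left. Its pawl swings under the ball, so it jams part way if the socket is not home
- lever_hinge (a point): hinge of the lever, axis along the bar's y: bar frame (26, 0, 36 mm). The lever is a dark plate 26 mm wide, 5 mm thick; when down, its upper face lies 16.5 mm above the hinge and runs from 5 to 63 mm beyond it towards the foot. It swings about the hinge as one piece
- lever_tip (a point): middle of the lever's free end on its upper face: bar frame x=53, z=94 mm when up, x=88, z=52.5 mm when down
- crucible: small white ceramic crucible, a pot 44 mm across and 40 high, bystander; origin under its centre
- spare_flask: plaster-filled steel casting flask, a cylinder 76 mm across and 60 high, bystander; origin under its centre
- strap: plain flat steel strap, 190 x 20 x 6 mm with a 20 mm button near one end and no socket or lever, bystander; origin under its centre
- brush: wooden wire brush 190 mm long lying bristles down, bystander; origin under its middle
- firebrick: pale firebrick piece 110 x 60 x 50 mm, bystander; origin under its centre
- half_brick: pale firebrick piece 80 x 70 x 40 mm, bystander; origin under its centre
- tongs: dark steel tongs about 200 mm long lying flat, bystander; origin under the middle
There are look-alikes about, which are no part of the job. What is shaped like the bar but yellow is not meant.

How it is judged:
By the outcome, as a careful person would: the job done as asked, in the order asked, and still so for the second after the job is handed in, with the robot touching nothing.
It also fails if it takes over 72 s, if anything falls off the work surface, if the arm or the gripper's body presses on something with over 40 N, if the wrist force passes 120 N, or if a joint passes its speed limit or range.

### The arm

A 6-joint arm with a two-finger parallel gripper is mounted at the origin on the work surface. World frame = base frame: x ahead of the robot, y to its left, z up, the work surface at z = 0. Lengths are in m, angles in degrees, forces in N, time in s.
With the tool pointing down it reaches from about 0.4 to 0.825 m from the base axis. Payload 7 kg.
Tool frame: the origin (TCP) lies midway between the tips of the shut fingers; the grasp point (between the pads) lies 19 mm behind it; z points along the fingers, y is the direction in which the jaws open and shut (so a half turn about z gives the same grasp; the last joint's range is limited). The gripper opens to 88 mm and grips with 3 to 60 N. Pads are 19 mm wide; open, the fingers measure 130 mm over their backs; the gripper's body (78 mm by 193 mm) begins 47 mm behind the grasp point.
Start: joints at [85.663, 20.546, 0.682, 0, -70.136, -16.507], TCP at [0.24, 0.631, 0.227] pointing down, gripper open.
Joint ranges: [-176.03, 176.03], [-82.01, 121.73], [-58.28, 71.71], [-173.87, 95.51], [-174.79, -0.11], [-173.66, 173.66]. Speed limits (degrees/s): [136.94, 136.94, 172.46, 180, 180, 180].

### API

Orientations are given as [roll, pitch, yaw] about the fixed x, y, z axes, in that order (R = Rz(yaw) Ry(pitch) Rx(roll)).
In Python, from plant import r gives the robot as it stands. The module is installed in compiled form; this text tells all that it offers.
- The arm moves only by the tool send_rows, never from a script. Its argument "motion" is a list of rows, each an object with "travel": the shift along the tool's x, y, z in m, a list of three; "spin": the turn about the tool's z in degrees. In form: [{"travel": [tx, ty, tz], "spin": spin}, ...]. A call has 1 to 5 rows; each row shifts and turns the pose as measured when the row begins, along the tool's axes as they then stand; what a row does not reach is not made up. A row lasts 1/12 s, in which the tool goes at most 41.7 mm and 7.16 degrees, less where a joint would pass 70% of its speed; a pose out of reach is approached as far as the arm can. A call is refused whole if a number of a shift passes 0.0417 or a number of a turn 7.16, either way. A call with a gripper value outside its range is refused whole. "gripper" is the gripper command: -1 is shut, 1 is fully open, values between are in proportion, set as the call begins (left out, the last holds). The fingers move at their own pace and stop on an object; "squeeze" is the grip in N (left out, the last holds). Time passes only in rows, so rows that do not move let the fingers close. It gives the time, the measured TCP pose, the force and the opening at its end, in the units of the state.
- r.get_state(): the state, without advancing time (a new reading comes with each control period).
- r.capture(name): name is "scene" or "top" or "wrist"; returns (picture, depth): 420x560x3 uint8, blue, green, red; 420x560 float32, m along the optical axis (not along the pixel's ray), 0 where there is no reading.
- r.get_calibration(name): a dict with "fov_y" (degrees; the focal length in pixels is half the picture's height over the tangent of half this angle, whatever the lens; pixels are square), "cx", "cy" (the principal point, pixels), "origin" and "orientation" of the camera in the world. Camera axes: x right, y down, z forward; pixel columns grow to the right and rows downward; lengths in m; the calibration is good to about 2 mm. A picture is of the moment at which its call begins: read the wrist's pose just before it. get_calibration takes no time and is no camera call; for the wrist camera it gives the pose at the moment of the call.
- r.close_job(): hands the job in, once; it reports no verdict.
Trained networks look in the newest picture that a camera, given by its name, has taken for a name from the list of things; names that differ only in an ending like _2 or _b are one class to them, and where a whole thing is asked for, a point or a joint stands for the part that bears it (a point fixed in the world has none). Each returns a list of dicts, best first, with "conf" (0 to 1); they miss things now and then, are a little off and sometimes report something else, mostly with a low value. They report only what shows in the picture. A call takes as long as a camera call. They do not tell look-alikes from the thing itself.
- r.boxes_of(camera, target): "at" ([x, y, z] in m, in the coordinates of the camera as it stood for that picture, good to about 4 mm: the middle of the surface that is visible of it).
- r.pinpoint(camera, target): "at" ([x, y, z] in m, in the coordinates of the camera as it stood for that picture, good to about 4 mm: a listed point, or the origin of a listed thing).
The state is a dict: "time_s": time; "joints": joint angles; "qd": joint speeds; "joint_torque": joint torques, N m; "tcp_pos": TCP position; "eef_rot": TCP orientation; "contact_force": force on the tool from outside, world axes, zero at the start; "moment": the same for the moment, N m; "gripper_width": finger opening in m.
Only numpy, scipy, OpenCV 4.12 (cv2) and the standard library are available. Lean on these libraries where they do the work, as an engineer would, in place of code of your own. Each camera call takes 0.05 s, during which the arm holds its last target. There are 200 camera calls.

## Working session

There is one attempt and no reset: what is moved stays moved. The work goes in short steps, Python scripts to look and compute and a tool call to move; the robot and the scene stay as the last step left them, time stands still between calls to the robot, and variables do not carry over. Pictures are saved under pics/ and viewed, about 8 in all and at most 12, crops included, and the job is handed in when it is done.

Besides the shell and the picture viewer there is one more tool, called after "Emit:" as a command line: name --argument value ..., lists and objects as JSON in quotes. send_rows: Moves the arm, as the interface text tells. Its arguments: {"type":"object","properties":{"motion":{"type":"array"},"gripper":{"type":"number"},"squeeze":{"type":"number"}},"required":["motion"]}

```bash
mkdir -p pics; cat > h.py <<'E'
from plant import r
import numpy as np, cv2
from scipy.spatial.transform import Rotation as R
def cal(n):
    c=r.get_calibration(n); return c
def Rm(o):
    o=np.array(o,float)
    if o.shape==(3,3): return o
    return R.from_euler('xyz',o,degrees=True).as_matrix() if o.size==3 else None
def w(c,p): return Rm(c['orientation'])@np.array(p)+np.array(c['origin'])
def px(c,p,H=420):
    f=H/2/np.tan(np.radians(c['fov_y'])/2); q=Rm(c['orientation']).T@(np.array(p)-np.array(c['origin']))
    return np.array([c['cx']+f*q[0]/q[2],c['cy']+f*q[1]/q[2]])
def cloud(c,d):
    f=d.shape[0]/2/np.tan(np.radians(c['fov_y'])/2)
    v,u=np.mgrid[:d.shape[0],:d.shape[1]]
    P=np.stack([(u-c['cx'])/f*d,(v-c['cy'])/f*d,d],-1)
    return P@Rm(c['orientation']).T+np.array(c['origin'])
E
python3 - <<'E'
from h import *
np.set_printoptions(precision=4,suppress=True)
print(r.get_state())
ims=[]
for n in ['scene','top']:
    c=cal(n); print(n,c)
    im,d=r.capture(n); ims.append(im); np.savez(n+'.npz',im=im,d=d)
    for t in ['stand','post_top','flask_top','bar','grip','socket_top','foot','lever_tip']:
        for q in r.pinpoint(n,t)[:4]: 
            p=w(c,q['at']); print(t,round(q['conf'],2),p,px(c,p))
    cv2.imwrite(f'pics/{n}0.png',cv2.resize(im,(800,600)))
E
```

```text
{'time_s': 0.0, 'joints': array([ 85.6625,  20.5895,   0.6346,  -0.0189, -70.1361, -16.5064]), 'qd': array([-0.0493,  0.0547, -0.025 ,  0.0121,  0.0239,  0.0397]), 'joint_torque': array([ -0.0005, -58.2709,  29.305 ,   6.9972,   0.0069,  -0.0001]), 'tcp_pos': array([0.24  , 0.6304, 0.2257]), 'eef_rot': array([179.9077,  -0.0088, -20.8503]), 'contact_force': array([ 0.4266, -0.0562,  1.2515]), 'moment': array([-0.0061,  0.0512,  0.0044]), 'gripper_width': 0.08749942126655115}
scene {'fov_y': 42.823238121790155, 'cx': 279.792257700311, 'cy': 210.56213295921518, 'origin': array([ 1.0134, -0.86  ,  1.6933]), 'orientation': array([-149.0851,    0.551 ,   27.5952])}
stand 0.63 [ 0.5451  0.1001 -0.0017] [292.0942 198.3939]
stand 0.57 [0.366  0.0685 0.0612] [245.1419 176.9676]
post_top 0.84 [0.5498 0.1038 0.0376] [293.7973 192.4507]
flask_top 0.72 [0.3675 0.0684 0.0595] [245.5112 177.3904]
bar 0.83 [ 0.5517 -0.3122 -0.0038] [238.7853 290.9251]
bar 0.56 [ 0.3971 -0.5297 -0.0008] [164.6962 325.4444]
grip 0.61 [ 0.2916 -0.4864  0.0355] [143.2727 296.2844]
grip 0.56 [ 0.4555 -0.2889  0.0319] [21
[... 783 characters left out ...]
4 141.0772]
bar 0.94 [ 0.5591 -0.3113 -0.0007] [381.0615 217.8707]
bar 0.67 [ 0.3969 -0.5275 -0.0015] [457.0253 273.3278]
bar 0.19 [ 0.3766 -0.272  -0.0016] [369.6765 280.9039]
grip 0.73 [ 0.4509 -0.2902  0.0297] [377.7807 254.6596]
grip 0.58 [ 0.2954 -0.4785  0.0335] [447.4761 310.7373]
socket_top 0.57 [ 0.557  -0.3104  0.0431] [384.7452 216.8291]
socket_top 0.55 [ 0.3955 -0.5265  0.0463] [464.377  274.2631]
foot 0.67 [ 0.2317 -0.46   -0.0035] [436.8784 332.2201]
foot 0.65 [ 0.3782 -0.2723 -0.0028] [369.6809 280.33  ]
foot 0.52 [ 0.5588 -0.3103 -0.0024] [380.5609 218.0286]
lever_tip 0.66 [ 0.345  -0.5065  0.0972] [467.1537 294.2245]
lever_tip 0.44 [ 0.4989 -0.3008  0.0951] [387.182 236.1  ]
```

View pics/scene0.png

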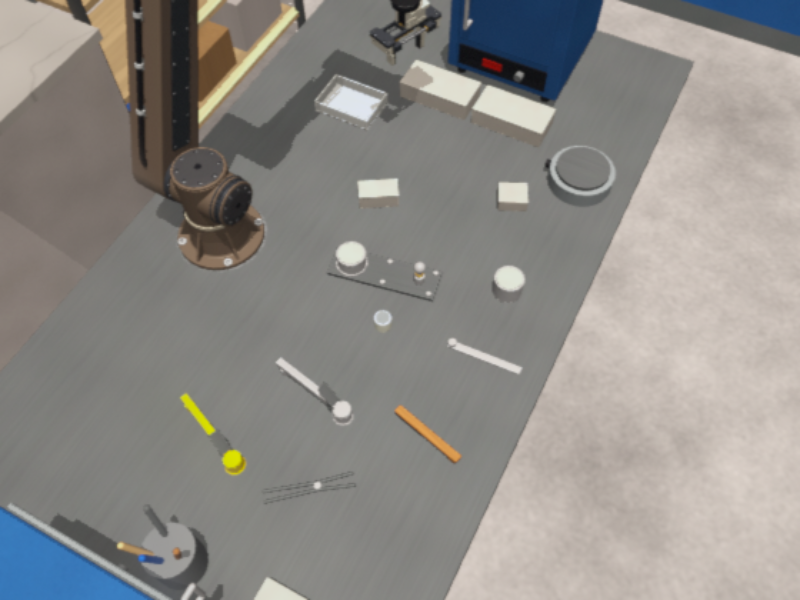

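```bash
python3 - <<'E'
import numpy as np,cv2
im=np.load('scene.npz')['im']; a=cv2.resize(im[240:345,110:270],(800,525),interpolation=cv2.INTER_CUBIC); cv2.imwrite('pics/crop1.png',a)
E
```

```text
(no output)
```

View pics/crop1.png

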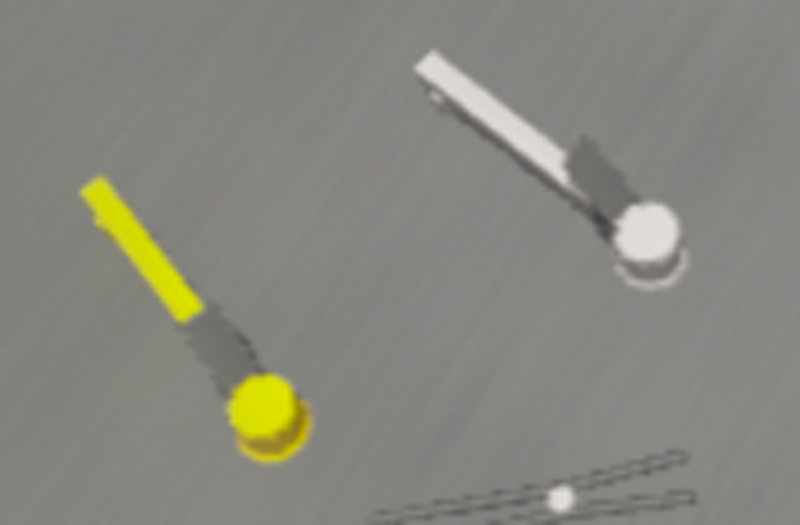

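The steel bar, with a white socket at scene (342,410) of 800×600, is the one I want. The other shape at (233,460) is yellow, so it's the look-alike. The stand's ball is at (420,268) and its flask at (350,257). I'll pass over the stand on the way to measure the ball.

Emit:
send_rows --motion '[{"travel": [0, 0, -0.02], "spin": -4.1}, {"travel": [0, 0, -0.02], "spin": -4.1}, {"travel": [0.0247, 0.0307, -0.003], "spin": 0}, {"travel": [0.0247, 0.0307, -0.003], "spin": 0}, {"travel": [0.0247, 0.0307, -0.003], "spin": 0}]' --gripper 1 --squeeze 60

```text
time_s: 1.32
tcp_pos: [0.2911, 0.527, 0.2735]
eef_rot: [179.7, -0.0, -11.9]
contact_force: [0.6, -0.2, 0.4]
gripper_width: 0.0874
```

Emit:
send_rows --motion '[{"travel": [0.0247, 0.0307, -0.003], "spin": 0}, {"travel": [0.0247, 0.0307, -0.003], "spin": 0}, {"travel": [0.0247, 0.0307, -0.003], "spin": 0}, {"travel": [0.0247, 0.0307, -0.003], "spin": 0}, {"travel": [0.0247, 0.0307, -0.003], "spin": 0}]'

```text
time_s: 1.73
tcp_pos: [0.3825, 0.3432, 0.2908]
eef_rot: [179.8, -0.1, -11.7]
contact_force: [0.9, -0.5, 0.0]
gripper_width: 0.0876
```

Emit:
send_rows --motion '[{"travel": [0.0247, 0.0307, 0], "spin": 0}, {"travel": [0.0247, 0.0307, 0], "spin": 0}, {"travel": [0.0247, 0.0307, 0], "spin": 0}, {"travel": [0.0247, 0.0307, 0], "spin": 0}, {"travel": [0.0247, 0.0307, 0], "spin": 0}]'

```text
time_s: 2.15
tcp_pos: [0.4748, 0.1587, 0.2947]
eef_rot: [-179.8, -0.3, -11.5]
contact_force: [1.9, 0.4, -0.4]
gripper_width: 0.0875
```

Emit:
send_rows --motion '[{"travel": [0.01, 0.02, 0], "spin": 0.6}, {"travel": [0, 0, 0], "spin": 0}, {"travel": [0, 0, 0], "spin": 0}]'

```text
time_s: 2.4
tcp_pos: [0.4828, 0.1294, 0.2955]
eef_rot: [-179.8, -0.4, -12.6]
contact_force: [-0.8, 0.7, -0.5]
gripper_width: 0.0879
```

```bash
python3 - <<'E'
from h import *
np.set_printoptions(precision=4,suppress=True)
n='wrist'; s=r.get_state(); c=cal(n); im,d=r.capture(n); np.savez('w1.npz',im=im,d=d); print(s['tcp_pos'],s['eef_rot'],c)
for t in ['post_top','flask_top','stand']:
    for q in r.pinpoint(n,t)[:3]:
        p=w(c,q['at']); print(t,round(q['conf'],2),p,px(c,p))
P=cloud(c,d); np.save('P1.npy',P)
xy=P[...,:2]; z=P[...,2]
m=(np.hypot(xy[...,0]-.551,xy[...,1]-.104)<.03)&(d>0)&(z>.03)
if m.sum():
    q=P[m]; print('ball',m.sum(),q[:,2].max(),q[q[:,2]>q[:,2].max()-.012].mean(0),q[q[:,2]>.06].mean(0))
m=(np.hypot(xy[...,0]-.368,xy[...,1]-.071)<.06)&(abs(z-.06)<.006)&(d>0)
if m.sum(): q=P[m]; print('flask',m.sum(),q.mean(0),q.min(0),q.max(0))
cv2.imwrite('pics/w1.png',cv2.resize(im,(800,600)))
E
```

```text
[0.4828 0.1294 0.2955] [-179.8011   -0.3727  -12.5829] {'fov_y': 58.39361810229712, 'cx': 286.0241208370143, 'cy': 203.77609272808212, 'origin': array([0.555 , 0.1111, 0.4533]), 'orientation': array([ 164.032 ,    0.2361, -102.6209])}
post_top 0.57 [0.5491 0.1081 0.0384] [291.563  101.2596]
flask_top 0.94 [0.3704 0.0706 0.0564] [357.4296 252.5494]
stand 0.88 [ 0.553   0.1045 -0.0026] [293.4818  96.7108]
ball 765 0.09024877676766468 [0.5496 0.1051 0.0842] [0.5496 0.1051 0.0832]
flask 3152 [0.3704 0.0736 0.0593] [0.3298 0.0341 0.0541] [0.4062 0.1098 0.0623]
```

View pics/w1.png

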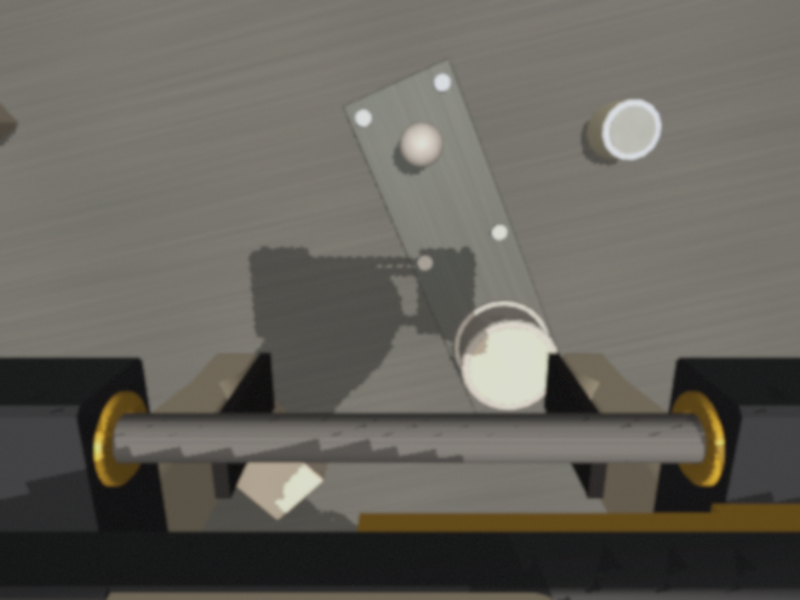

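The ball shows at (421,145), with its top near z 0.089, so its centre is at about 0.074. The flask is at (505,365). Next I move to the bar.

Emit:
send_rows --motion '[{"travel": [0.0053, 0.0376, 0.005], "spin": 0}, {"travel": [0.0053, 0.0376, 0.005], "spin": 0}, {"travel": [0.0053, 0.0376, 0.005], "spin": 0}, {"travel": [0.0053, 0.0376, 0.005], "spin": 0}, {"travel": [0.0053, 0.0376, 0.005], "spin": 0}]'

```text
time_s: 3.02
tcp_pos: [0.4702, -0.0521, 0.2695]
eef_rot: [-179.7, -0.5, -11.2]
contact_force: [1.2, 0.9, 0.6]
gripper_width: 0.0874
```

Emit:
send_rows --motion '[{"travel": [0.0053, 0.0376, 0.01], "spin": 0}, {"travel": [0.0053, 0.0376, 0.01], "spin": 0}, {"travel": [0.0053, 0.0376, 0.01], "spin": 0}, {"travel": [0.0053, 0.0376, 0.01], "spin": 0}, {"travel": [0.0053, 0.0376, 0.01], "spin": 0}]'

```text
time_s: 3.43
tcp_pos: [0.4624, -0.2444, 0.2192]
eef_rot: [-179.6, -0.9, -10.4]
contact_force: [1.0, 0.8, 0.4]
gripper_width: 0.0877
```

Emit:
send_rows --motion '[{"travel": [0.005, 0.03, 0.01], "spin": 0}, {"travel": [0, 0, 0], "spin": 0}, {"travel": [0, 0, 0], "spin": 0}]'

```text
time_s: 3.68
tcp_pos: [0.4616, -0.2792, 0.2053]
eef_rot: [-179.6, -0.6, -10.5]
contact_force: [-0.0, -1.2, 0.7]
gripper_width: 0.0873
```

```bash
python3 - <<'E'
from h import *
np.set_printoptions(precision=4,suppress=True)
n='wrist'; s=r.get_state(); c=cal(n); im,d=r.capture(n); print(s['tcp_pos'],s['eef_rot'])
for t in ['grip','socket_top','foot','lever_tip','bar']:
    for q in r.pinpoint(n,t)[:2]:
        p=w(c,q['at']); print(t,round(q['conf'],2),p,px(c,p))
P=cloud(c,d); z=P[...,2]
B=np.array([.556,-.311])
def top(m,l):
    q=P[m&(d>0)]
    if len(q)>20: print(l,len(q),q.mean(0),(q.min(0)+q.max(0))/2)
    return q
near=np.hypot(P[...,0]-B[0],P[...,1]-B[1])
top((near<.035)&(abs(z-.044)<.005),'socket')
A=np.array([np.cos(np.radians(167.3)),np.sin(np.radians(167.3))])
L=(P[...,:2]-B)@A; T=(P[...,:2]-B)@np.array([-A[1],A[0]])
q=top((L>.09)&(L<.2)&(abs(T)<.03)&(abs(z-.044)<.005),'beam')
if len(q)>20:
    u,sv,vt=np.linalg.svd(q[:,:2]-q[:,:2].mean(0)); print('dir',np.degrees(np.arctan2(vt[0,1],vt[0,0])))
cv2.imwrite('pics/w2.png',cv2.resize(im,(800,600)))
E
```

```text
[ 0.4616 -0.2792  0.2053] [-179.6003   -0.6283  -10.4846]
grip 0.78 [ 0.4463 -0.2881  0.0267] [298.349  195.7757]
socket_top 0.87 [ 0.5576 -0.3104  0.0363] [301.7791  64.5457]
foot 0.92 [ 0.3758 -0.2723  0.0001] [294.5389 256.3001]
foot 0.54 [ 0.4509 -0.2864  0.0313] [295.691  192.5713]
lever_tip 0.73 [ 0.5016 -0.2997  0.0938] [303.1506 142.57  ]
lever_tip 0.73 [ 0.5757 -0.4991 -0.0028] [508.6782   4.9372]
bar 0.56 [ 0.5595 -0.3092 -0.0023] [298.7908  66.1792]
socket 2139 [ 0.5581 -0.3101  0.0428] [ 0.554  -0.3101  0.044 ]
beam 2221 [ 0.4171 -0.2817  0.0428] [ 0.415  -0.2814  0.0424]
dir 168.5200548747017
```

View pics/w2.png

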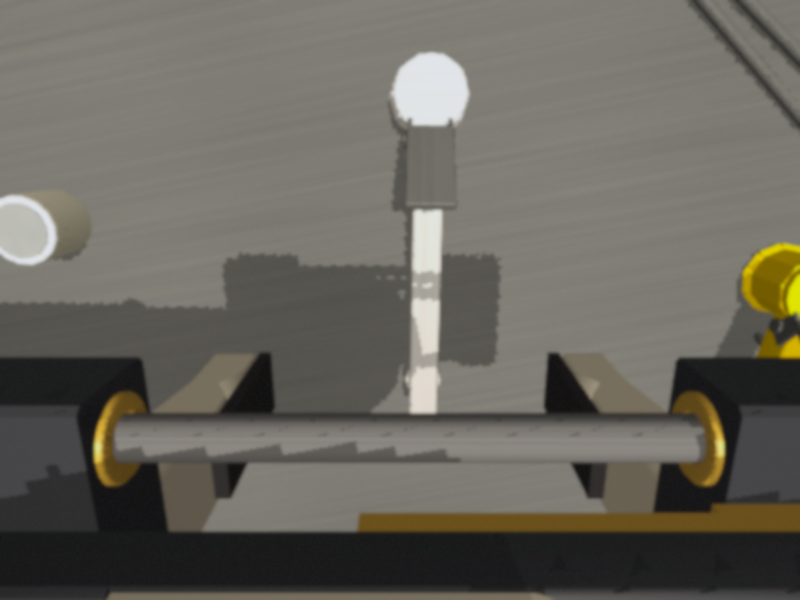

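The view shows the steel bar with its socket at (430,90), lever up at (432,165), and beam running down to (424,400). Its direction is about 168.5°, and nothing is in the way of the fingers.

Emit:
send_rows --motion '[{"travel": [-0.0108, 0.011, 0.02], "spin": 1.0}, {"travel": [0, 0, 0.038], "spin": 0}, {"travel": [0, 0, 0.038], "spin": 0}, {"travel": [0, 0, 0.03], "spin": 0}, {"travel": [0, 0, 0], "spin": 0}]'

```text
time_s: 4.4
tcp_pos: [0.4575, -0.2834, 0.0835]
eef_rot: [-179.7, -1.7, -10.9]
contact_force: [-1.4, 0.2, 0.6]
gripper_width: 0.0879
```

Emit:
send_rows --motion '[{"travel": [-0.009, 0.006, 0.015], "spin": 0.6}, {"travel": [0, 0, 0.015], "spin": 0}, {"travel": [0, 0, 0.015], "spin": 0}, {"travel": [0, 0, 0.01], "spin": 0}, {"travel": [0, 0, 0], "spin": 0}]'

```text
time_s: 4.82
tcp_pos: [0.4541, -0.286, 0.0333]
eef_rot: [-179.7, -2.0, -11.0]
contact_force: [0.1, 0.1, 0.1]
gripper_width: 0.0872
```

Emit:
send_rows --motion '[{"travel": [-0.004, 0.0015, 0.007], "spin": 0.5}, {"travel": [-0.002, 0.001, 0.007], "spin": 0}, {"travel": [0, 0, 0.005], "spin": 0}, {"travel": [0, 0, 0], "spin": 0}]'

```text
time_s: 5.15
tcp_pos: [0.4512, -0.2874, 0.0167]
eef_rot: [-179.8, -2.4, -11.4]
contact_force: [-0.8, -0.0, 0.5]
gripper_width: 0.0878
```

Emit:
send_rows --motion '[{"travel": [0, 0, 0.002], "spin": 0}, {"travel": [0, 0, 0], "spin": 0}, {"travel": [0, 0, 0], "spin": 0}, {"travel": [0, 0, 0], "spin": 0}, {"travel": [0, 0, 0], "spin": 0}]' --gripper -1 --squeeze 60

```text
time_s: 5.57
tcp_pos: [0.452, -0.2878, 0.0155]
eef_rot: [-179.8, -2.5, -11.4]
contact_force: [-0.3, -0.2, -0.3]
gripper_width: 0.0602
```

Emit:
send_rows --motion '[{"travel": [0, 0, 0], "spin": 0}, {"travel": [0, 0, 0], "spin": 0}, {"travel": [0, 0, 0], "spin": 0}]'

```text
time_s: 5.82
tcp_pos: [0.4523, -0.2879, 0.0158]
eef_rot: [-179.8, -2.5, -11.4]
contact_force: [-0.5, 0.1, 0.2]
gripper_width: 0.04
```

Emit:
send_rows --motion '[{"travel": [0, 0, 0], "spin": 0}, {"travel": [0, 0, 0], "spin": 0}, {"travel": [0, 0, 0], "spin": 0}, {"travel": [0, 0, 0], "spin": 0}, {"travel": [0, 0, 0], "spin": 0}]'

```text
time_s: 6.23
tcp_pos: [0.4523, -0.2879, 0.0159]
eef_rot: [-179.8, -2.5, -11.4]
contact_force: [0.2, -0.2, -0.2]
gripper_width: 0.0176
```

Emit:
send_rows --motion '[{"travel": [0, 0, -0.01], "spin": 0}, {"travel": [0, 0, -0.01], "spin": 0}, {"travel": [0, 0, -0.01], "spin": 0}]'

```text
time_s: 6.48
tcp_pos: [0.447, -0.2866, 0.0443]
eef_rot: [-179.7, -2.0, -11.5]
contact_force: [-0.6, -0.9, -5.4]
gripper_width: 0.0175
```

Emit:
send_rows --motion '[{"travel": [0, 0, -0.025], "spin": 0}, {"travel": [0, 0, -0.025], "spin": 0}, {"travel": [0, -0.01, -0.025], "spin": 0}, {"travel": [0, -0.02, -0.025], "spin": 0}, {"travel": [0, -0.025, -0.025], "spin": 0}]'

```text
time_s: 6.9
tcp_pos: [0.4463, -0.232, 0.1721]
eef_rot: [-179.6, -1.1, -11.9]
contact_force: [1.7, 0.2, -5.3]
gripper_width: 0.0175
```

Emit:
send_rows --motion '[{"travel": [0, -0.027, 0], "spin": -2}, {"travel": [0, -0.027, 0], "spin": -2}, {"travel": [0, -0.027, 0], "spin": -2}, {"travel": [0, -0.027, 0], "spin": -2}, {"travel": [0, -0.027, 0], "spin": -2}]'

```text
time_s: 7.32
tcp_pos: [0.4647, -0.094, 0.1835]
eef_rot: [-179.8, -1.8, -1.8]
contact_force: [0.9, 0.9, -5.1]
gripper_width: 0.0175
```

Emit:
send_rows --motion '[{"travel": [0, -0.027, 0], "spin": -2}, {"travel": [0, -0.027, 0], "spin": -2}, {"travel": [0, -0.027, 0], "spin": -2}, {"travel": [0, -0.027, 0], "spin": -2}, {"travel": [0, -0.027, 0], "spin": -2}]'

```text
time_s: 7.73
tcp_pos: [0.454, 0.0465, 0.1864]
eef_rot: [-180.0, -1.7, 8.6]
contact_force: [0.2, -0.1, -5.7]
gripper_width: 0.0177
```

Emit:
send_rows --motion '[{"travel": [-0.002, -0.02, 0.005], "spin": -1}, {"travel": [-0.002, -0.018, 0.005], "spin": -0.7}, {"travel": [0, 0, 0], "spin": 0}, {"travel": [0, 0, 0], "spin": 0}]'

```text
time_s: 8.07
tcp_pos: [0.4403, 0.0888, 0.1781]
eef_rot: [-179.9, -1.7, 10.7]
contact_force: [0.5, -0.3, -5.1]
gripper_width: 0.0175
```

```bash
cat >> h.py <<'E'
def T(p,e):
    M=np.eye(4); M[:3,:3]=Rm(e); M[:3,3]=p; return M
def bar_in_tool():
    Tt=T([.4523,-.2879,.0159],[-179.8,-2.5,-11.4]); Tb=T([.557,-.310,0],[0,0,168.5])
    return np.linalg.inv(Tt)@Tb
E
python3 - <<'E'
from h import *
np.set_printoptions(precision=4,suppress=True)
n='wrist'; s=r.get_state(); c=cal(n); im,d=r.capture(n); print(s['tcp_pos'],s['eef_rot'])
Tb=T(s['tcp_pos'],s['eef_rot'])@bar_in_tool(); print('bar',Tb[:3,3],'x',Tb[:3,0],'z',Tb[:3,2])
for L in [(0,0,.044),(.185,0,0)]: print((Tb@np.append(L,1))[:3])
P=cloud(c,d); st=(Tb@[0,0,.044,1])[:3]
m=(d>0)&(np.hypot(P[...,0]-st[0],P[...,1]-st[1])<.03)&(abs(P[...,2]-st[2])<.008)
q=P[m]
if len(q): print('socket',len(q),q.mean(0),(q.min(0)+q.max(0))/2)
for t in ['socket_top','lever_tip','flask_top']:
    for q in r.pinpoint(n,t)[:2]: print(t,round(q['conf'],2),w(c,q['at']))
cv2.imwrite('pics/w3.png',cv2.resize(im,(800,600)))
E
```

```text
[0.4403 0.0888 0.1781] [-179.8849   -1.6551   10.7407]
bar [0.5454 0.1077 0.1606] x [-0.9827 -0.1846  0.0147] z [0.0142 0.0042 0.9999]
[0.546  0.1079 0.2046]
[0.3636 0.0735 0.1633]
socket 5096 [0.5356 0.1056 0.2037] [0.5339 0.1073 0.2046]
lever_tip 0.71 [0.4934 0.0987 0.2573]
```

View pics/w3.png

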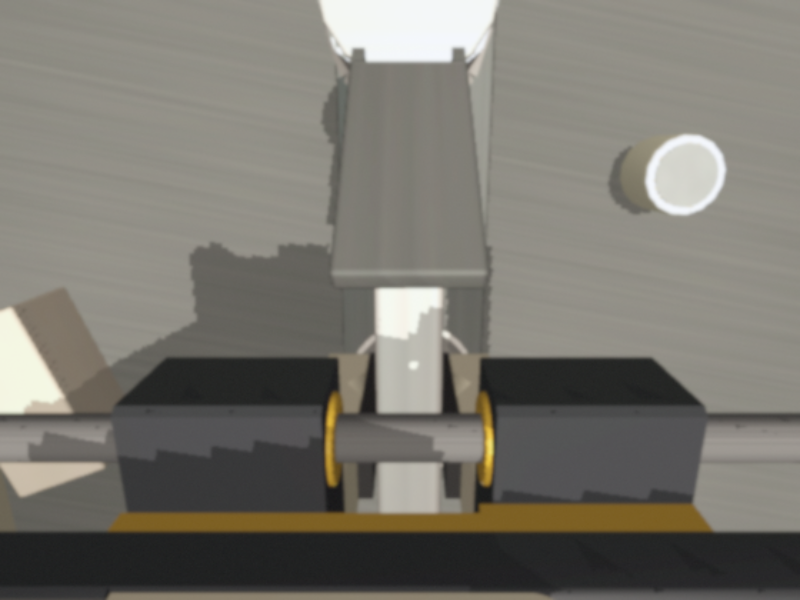

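The bar is held straight: socket at (408,20), lever at (410,165), flask rim behind it at (410,340). The computed bar pose agrees with the depth to 1 mm. I'll lower it toward the ball.

Emit:
send_rows --motion '[{"travel": [0.0012, 0.003, 0.016], "spin": 0.3}, {"travel": [0, 0, 0.016], "spin": 0}, {"travel": [0, 0, 0.016], "spin": 0}, {"travel": [0, 0, 0.016], "spin": 0}, {"travel": [0, 0, 0], "spin": 0}]'

```text
time_s: 8.68
tcp_pos: [0.4472, 0.0823, 0.1144]
eef_rot: [-179.8, -2.0, 9.9]
contact_force: [-0.9, -0.4, -4.4]
gripper_width: 0.0175
```

```bash
cat > b.py <<'E'
from h import *
np.set_printoptions(precision=4,suppress=True)
s=r.get_state()
Tb=T(s['tcp_pos'],s['eef_rot'])@bar_in_tool(); print(s['tcp_pos'],s['eef_rot'],s['contact_force'],'bar',Tb[:3,3],'x',Tb[:3,0],'foot',(Tb@[.185,0,0,1])[:3],'err',np.array([.5496,.105])-Tb[:2,3])
print('err in tool',T([0,0,0],s['eef_rot'])[:3,:3].T@np.append(np.array([.5496,.105])-Tb[:2,3],0))
E
python3 b.py
```

```text
[0.4472 0.0823 0.1144] [-179.7856   -1.9625    9.8668] [-0.8864 -0.3607 -4.4438] bar [0.5526 0.0996 0.0975] x [-0.9855 -0.1696  0.0094] foot [0.3703 0.0682 0.0992] err [-0.003   0.0054]
err in tool [-0.0021 -0.0058 -0.    ]
```

Emit:
send_rows --motion '[{"travel": [-0.002, -0.004, 0], "spin": -0.4}, {"travel": [0, 0, 0], "spin": 0}]'

```text
time_s: 8.85
tcp_pos: [0.4446, 0.0846, 0.1147]
eef_rot: [-179.9, -1.9, 10.2]
contact_force: [-0.1, -0.3, -5.4]
gripper_width: 0.0176
```

```bash
python3 b.py
```

```text
[0.4446 0.0846 0.1147] [-179.8692   -1.8831   10.1563] [-0.0819 -0.2561 -5.4026] bar [0.5499 0.1025 0.0976] x [-0.9846 -0.1746  0.0108] foot [0.3678 0.0702 0.0996] err [-0.0003  0.0025]
err in tool [ 0.0001 -0.0025  0.    ]
```

Emit:
send_rows --motion '[{"travel": [0, -0.002, 0.006], "spin": 0}, {"travel": [-0.0003, 0, 0.006], "spin": 0}, {"travel": [-0.0003, 0, 0.006], "spin": 0}, {"travel": [0, 0, 0], "spin": 0}]'

```text
time_s: 9.18
tcp_pos: [0.4461, 0.0879, 0.0982]
eef_rot: [-179.7, -2.2, 10.2]
contact_force: [-0.4, -0.5, -5.7]
gripper_width: 0.0175
```

```bash
python3 b.py
```

```text
[0.4461 0.0879 0.0982] [-179.748    -2.1981   10.1669] [-0.4087 -0.5332 -5.6968] bar [0.5515 0.1058 0.0817] x [-0.9846 -0.1748  0.0053] foot [0.3694 0.0735 0.0827] err [-0.0019 -0.0008]
err in tool [-0.002   0.0005 -0.0001]
```

Emit:
send_rows --motion '[{"travel": [-0.0015, 0, 0.003], "spin": 0}, {"travel": [-0.0003, 0, 0.003], "spin": 0}, {"travel": [-0.0002, 0, 0.002], "spin": 0}, {"travel": [0, 0, 0], "spin": 0}]'

```text
time_s: 9.52
tcp_pos: [0.4444, 0.0878, 0.0894]
eef_rot: [-179.8, -2.2, 10.2]
contact_force: [1.5, -0.1, -4.4]
gripper_width: 0.0175
```

```bash
python3 b.py
```

```text
[0.4444 0.0878 0.0894] [-179.7535   -2.2094   10.2013] [ 1.4512 -0.1412 -4.3622] bar [0.5498 0.1058 0.0729] x [-0.9845 -0.1754  0.0051] foot [0.3676 0.0733 0.0739] err [-0.0002 -0.0008]
err in tool [-0.0003  0.0007 -0.    ]
```

Emit:
send_rows --motion '[{"travel": [-0.0003, 0, 0.002], "spin": 0}, {"travel": [-0.0002, 0, 0.002], "spin": 0}, {"travel": [0, 0, 0.001], "spin": 0}]'

```text
time_s: 9.77
tcp_pos: [0.4443, 0.0879, 0.0842]
eef_rot: [-179.7, -2.2, 10.2]
contact_force: [-0.7, -0.1, -5.7]
gripper_width: 0.0179
```

Emit:
send_rows --motion '[{"travel": [0, 0, 0.0015], "spin": 0}, {"travel": [0, 0, 0.001], "spin": 0}]'

```text
time_s: 9.93
tcp_pos: [0.4445, 0.088, 0.0815]
eef_rot: [-179.7, -2.3, 10.2]
contact_force: [-0.1, -0.5, -5.6]
gripper_width: 0.0174
```

```bash
python3 b.py
```

```text
[0.4445 0.088  0.0815] [-179.7443   -2.2507   10.216 ] [-0.0909 -0.464  -5.578 ] bar [0.5499 0.106  0.0651] x [-0.9844 -0.1757  0.0044] foot [0.3678 0.0735 0.0659] err [-0.0003 -0.001 ]
err in tool [-0.0005  0.0009 -0.    ]
```

Emit:
send_rows --motion '[{"travel": [0, 0.0005, 0.0015], "spin": 0}, {"travel": [0, 0, 0.001], "spin": 0}]'

```text
time_s: 10.1
tcp_pos: [0.4448, 0.0875, 0.0788]
eef_rot: [-179.7, -2.3, 10.2]
contact_force: [0.0, -0.3, -4.8]
gripper_width: 0.0175
```

Emit:
send_rows --motion '[{"travel": [0, 0, 0.001], "spin": 0}, {"travel": [0, 0, 0.0005], "spin": 0}]'

```text
time_s: 10.27
tcp_pos: [0.4449, 0.0875, 0.0771]
eef_rot: [-179.7, -2.3, 10.2]
contact_force: [-1.3, 0.4, -3.0]
gripper_width: 0.0176
```

Emit:
send_rows --motion '[{"travel": [0, 0, 0.0007], "spin": 0}, {"travel": [0, 0, 0], "spin": 0}]'

```text
time_s: 10.43
tcp_pos: [0.4449, 0.0875, 0.0767]
eef_rot: [-179.7, -2.3, 10.2]
contact_force: [-3.0, -0.0, -0.8]
gripper_width: 0.0175
```

```bash
python3 b.py; python3 -c "
from h import *
print(r.get_state()['moment'])"
```

```text
[0.4449 0.0875 0.0767] [-179.7467   -2.2692   10.2271] [-3.021  -0.0256 -0.756 ] bar [0.5503 0.1055 0.0603] x [-0.9844 -0.1759  0.004 ] foot [0.3682 0.073  0.0611] err [-0.0007 -0.0005]
err in tool [-0.0008  0.0004 -0.    ]
[-0.13276531  0.81729578  0.06064671]
```

Foot contact felt at the flask's height, with the ball inside the socket. I'll release and back off.

Emit:
send_rows --motion '[{"travel": [0, 0, 0], "spin": 0}, {"travel": [0, 0, 0], "spin": 0}, {"travel": [0, 0, 0], "spin": 0}, {"travel": [0, 0, 0], "spin": 0}, {"travel": [0, 0, 0], "spin": 0}]' --gripper 0

```text
time_s: 10.85
tcp_pos: [0.4481, 0.0892, 0.0789]
eef_rot: [-179.7, -2.6, 10.3]
contact_force: [0.5, -0.5, 0.1]
gripper_width: 0.0416
```

Emit:
send_rows --motion '[{"travel": [0, 0, -0.015], "spin": 0}, {"travel": [0, 0, -0.025], "spin": 0}, {"travel": [0, 0, -0.03], "spin": 0}, {"travel": [0, 0, -0.03], "spin": 0}, {"travel": [0, 0, -0.03], "spin": 0}]'

```text
time_s: 11.27
tcp_pos: [0.439, 0.0853, 0.2077]
eef_rot: [-179.9, -2.0, 10.3]
contact_force: [1.0, 0.5, 0.1]
gripper_width: 0.0439
```

Emit:
send_rows --motion '[{"travel": [0.01, 0, -0.01], "spin": 0}, {"travel": [0.01, 0, -0.01], "spin": 0}, {"travel": [0, 0, 0], "spin": 0}, {"travel": [0, 0, 0], "spin": 0}]' --gripper -1

```text
time_s: 11.6
tcp_pos: [0.4615, 0.0903, 0.238]
eef_rot: [-179.7, -2.8, 10.3]
contact_force: [0.5, -0.3, -0.9]
gripper_width: 0.0225
```

```bash
cat > m.py <<'E'
from h import *
import sys
np.set_printoptions(precision=4,suppress=True)
n=sys.argv[1]; s=r.get_state(); c=cal(n); im,d=r.capture(n); print(s['time_s'],s['tcp_pos'],s['eef_rot'],s['contact_force'],s['gripper_width'])
for t in ['socket_top','lever_tip','foot','grip']:
    for q in r.pinpoint(n,t)[:2]: print(t,round(q['conf'],2),w(c,q['at']))
P=cloud(c,d); B=np.array([.5496,.105]); a=np.radians(190.3); A=np.array([np.cos(a),np.sin(a)])
L=(P[...,:2]-B)@A; Y=(P[...,:2]-B)@np.array([-A[1],A[0]]); z=P[...,2]
for nm,m in [('sock',(np.hypot(L,Y)<.028)&(z>.085)&(L<.012)),('beam',(L>.10)&(L<.2)&(abs(Y)<.02)&(z>.09)&(z<.125)),('lever',(L>.028)&(L<.12)&(abs(Y)<.02)&(z>.107))]:
    m&=d>0; k=m.sum()
    if k>20:
        q=np.c_[L[m],Y[m],z[m]]; G=np.c_[q[:,:1],np.ones(k)]
        fz=np.linalg.lstsq(G,q[:,2],rcond=None)[0]; fy=np.linalg.lstsq(G,q[:,1],rcond=None)[0]
        print(nm,k,'mean',q.mean(0),'min',q.min(0),'max',q.max(0),'z=%.3f L+%.4f, y=%.3f L+%.4f'%(*fz,*fy))
cv2.imwrite('pics/'+sys.argv[2],cv2.resize(im,(800,600)))
E
python3 m.py wrist w4.png
```

```text
11.6 [0.4615 0.0903 0.238 ] [-179.6528   -2.7694   10.3215] [ 0.5068 -0.2817 -0.9013] 0.022451491448189566
socket_top 0.79 [0.55   0.1071 0.0997]
lever_tip 0.6 [0.4957 0.0963 0.1521]
lever_tip 0.36 [0.5221 0.1022 0.0927]
foot 0.84 [0.3671 0.0741 0.0599]
grip 0.68 [0.4408 0.0888 0.0894]
sock 2219 mean [-0.0034 -0.0001  0.1037] min [-0.0219 -0.0217  0.0961] max [0.0118 0.0219 0.1063] z=-0.001 L+0.1037, y=-0.002 L+-0.0001
beam 1636 mean [ 0.1331 -0.      0.1031] min [ 0.1001 -0.0088  0.1003] max [0.1686 0.009  0.1057] z=-0.004 L+0.1036, y=-0.007 L+0.0009
lever 30930 mean [ 0.0683 -0.0001  0.3136] min [ 0.0283 -0.02    0.1218] max [0.1043 0.02   0.3496] z=1.704 L+0.1971, y=0.014 L+-0.0011
```

View pics/w4.png

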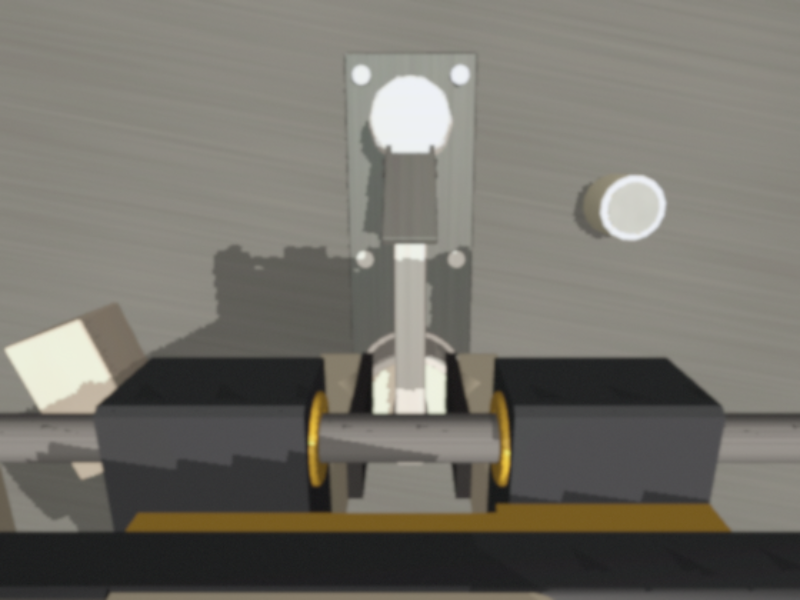

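The bar sits level, with socket top at z 0.104 and the foot on the flask. Pixel positions are socket (411,115), lever (411,195) and flask (410,370). Now I move over the socket with the fingers shut.

Emit:
send_rows --motion '[{"travel": [0.03, 0, 0], "spin": 0}, {"travel": [0.03, 0.001, 0], "spin": 0}, {"travel": [0.03, 0, 0], "spin": 0}, {"travel": [0, 0, 0], "spin": 0}, {"travel": [0, 0, 0], "spin": 0}]'

```text
time_s: 12.27
tcp_pos: [0.5499, 0.1047, 0.2375]
eef_rot: [-179.8, -2.3, 10.4]
contact_force: [-0.7, 0.4, -0.1]
gripper_width: 0.0003
```

Emit:
send_rows --motion '[{"travel": [0, 0, 0.025], "spin": 0}, {"travel": [0, 0, 0.025], "spin": 0}, {"travel": [0, 0, 0.02], "spin": 0}, {"travel": [0, 0, 0], "spin": 0}]'

```text
time_s: 12.6
tcp_pos: [0.5514, 0.1052, 0.164]
eef_rot: [-179.8, -2.3, 10.4]
contact_force: [-0.8, -0.1, 0.1]
gripper_width: 0.0006
```

Emit:
send_rows --motion '[{"travel": [0.003, 0, 0.016], "spin": 0}, {"travel": [0.001, 0, 0.014], "spin": 0}, {"travel": [0, 0, 0.012], "spin": 0}, {"travel": [0, 0, 0.004], "spin": 0}, {"travel": [0, 0, 0], "spin": 0}]'

```text
time_s: 13.02
tcp_pos: [0.5554, 0.106, 0.1193]
eef_rot: [-179.9, -2.2, 10.5]
contact_force: [0.1, 0.7, 0.5]
gripper_width: 0.0005
```

Emit:
send_rows --motion '[{"travel": [0, 0, 0.005], "spin": 0}, {"travel": [0, 0, 0.004], "spin": 0}, {"travel": [0, 0, 0.002], "spin": 0}, {"travel": [0, 0, 0.001], "spin": 0}]'

```text
time_s: 13.35
tcp_pos: [0.5569, 0.1069, 0.11]
eef_rot: [-179.8, -2.5, 10.6]
contact_force: [1.0, -0.1, 0.4]
gripper_width: 0.0007
```

Emit:
send_rows --motion '[{"travel": [0, 0, 0.001], "spin": 0}, {"travel": [0, 0, 0.001], "spin": 0}]'

```text
time_s: 13.52
tcp_pos: [0.5573, 0.1071, 0.1085]
eef_rot: [-179.8, -2.5, 10.6]
contact_force: [0.4, -0.1, 0.9]
gripper_width: 0.0004
```

Emit:
send_rows --motion '[{"travel": [0, 0, 0.001], "spin": 0}, {"travel": [0, 0, 0.001], "spin": 0}]'

```text
time_s: 13.68
tcp_pos: [0.5577, 0.1072, 0.1068]
eef_rot: [-179.8, -2.6, 10.6]
contact_force: [-0.5, -0.0, -0.0]
gripper_width: 0.0005
```

Emit:
send_rows --motion '[{"travel": [-0.001, 0.0005, 0.001], "spin": 0}, {"travel": [-0.0005, 0, 0.001], "spin": 0}, {"travel": [0, 0, 0.001], "spin": 0}]'

```text
time_s: 13.93
tcp_pos: [0.557, 0.1064, 0.1046]
eef_rot: [-179.8, -2.7, 10.6]
contact_force: [-4.1, 0.8, 9.5]
gripper_width: 0.0005
```

Emit:
send_rows --motion '[{"travel": [0, 0, 0.001], "spin": 0}]'

```text
time_s: 14.02
tcp_pos: [0.5571, 0.1063, 0.1044]
eef_rot: [-179.8, -2.7, 10.7]
contact_force: [-4.1, 0.6, 9.3]
gripper_width: 0.0001
```

Emit:
send_rows --motion '[{"travel": [0, 0, 0.001], "spin": 0}]'

```text
time_s: 14.1
tcp_pos: [0.5571, 0.1063, 0.1043]
eef_rot: [-179.9, -2.7, 10.7]
contact_force: [-4.1, 0.1, 9.8]
gripper_width: 0.0005
```

Emit:
send_rows --motion '[{"travel": [-0.0003, 0, 0.0013], "spin": 0}, {"travel": [-0.0003, 0, 0.0013], "spin": 0}]'

```text
time_s: 14.27
tcp_pos: [0.5572, 0.1064, 0.1037]
eef_rot: [-179.9, -2.8, 10.7]
contact_force: [-4.3, -0.1, 9.8]
gripper_width: 0.0004
```

Emit:
send_rows --motion '[{"travel": [-0.0003, 0, 0.0015], "spin": 0}, {"travel": [-0.0003, 0, 0.0015], "spin": 0}]'

```text
time_s: 14.43
tcp_pos: [0.5572, 0.1064, 0.1029]
eef_rot: [-179.9, -2.9, 10.8]
contact_force: [-3.6, -0.3, 9.1]
gripper_width: 0.0003
```

Emit:
send_rows --motion '[{"travel": [-0.0003, 0, 0.0016], "spin": 0}, {"travel": [-0.0003, 0, 0.0016], "spin": 0}, {"travel": [-0.0003, 0, 0.0016], "spin": 0}]'

```text
time_s: 14.68
tcp_pos: [0.5574, 0.1064, 0.1013]
eef_rot: [-179.9, -3.1, 10.8]
contact_force: [-3.7, -0.2, 9.2]
gripper_width: 0.0003
```

Emit:
send_rows --motion '[{"travel": [-0.0003, 0, 0.0016], "spin": 0}, {"travel": [-0.0003, 0, 0.0016], "spin": 0}, {"travel": [-0.0003, 0, 0.0016], "spin": 0}]'

```text
time_s: 14.93
tcp_pos: [0.5574, 0.1064, 0.0997]
eef_rot: [-179.9, -3.3, 10.9]
contact_force: [-3.6, 0.1, 9.5]
gripper_width: 0.0005
```

Emit:
send_rows --motion '[{"travel": [-0.0003, 0, 0.0016], "spin": 0}, {"travel": [-0.0003, 0, 0.0016], "spin": 0}, {"travel": [-0.0003, 0, 0.0016], "spin": 0}]'

```text
time_s: 15.18
tcp_pos: [0.5576, 0.1064, 0.0988]
eef_rot: [-179.9, -3.5, 11.0]
contact_force: [-7.4, 0.6, 16.7]
gripper_width: 0.0005
```

The socket has come up solid at z 0.0988, where the ball measurement put home. Now I ramp up to about 25 N.

Emit:
send_rows --motion '[{"travel": [-0.0008, 0, 0.002], "spin": 0}]'

```text
time_s: 15.27
tcp_pos: [0.5575, 0.1064, 0.0987]
eef_rot: [-179.9, -3.6, 11.0]
contact_force: [-6.3, -0.1, 19.4]
gripper_width: 0.0005
```

Emit:
send_rows --motion '[{"travel": [-0.0009, 0, 0.0021], "spin": 0}]'

```text
time_s: 15.35
tcp_pos: [0.5575, 0.1065, 0.0988]
eef_rot: [-179.9, -3.7, 11.1]
contact_force: [-6.5, -0.7, 18.8]
gripper_width: 0.0006
```

Emit:
send_rows --motion '[{"travel": [-0.0012, 0, 0.0025], "spin": 0}, {"travel": [-0.0012, 0, 0.0025], "spin": 0}]'

```text
time_s: 15.52
tcp_pos: [0.5576, 0.1065, 0.0987]
eef_rot: [-179.9, -4.1, 11.2]
contact_force: [-7.4, -1.2, 21.2]
gripper_width: 0.0002
```

Emit:
send_rows --motion '[{"travel": [-0.0012, 0, 0.0026], "spin": 0}, {"travel": [-0.0012, 0, 0.0026], "spin": 0}]'

```text
time_s: 15.68
tcp_pos: [0.5576, 0.1065, 0.0987]
eef_rot: [-180.0, -4.5, 11.3]
contact_force: [-8.0, -0.8, 23.0]
gripper_width: 0.0006
```

Emit:
send_rows --motion '[{"travel": [-0.0012, 0, 0.0028], "spin": 0}, {"travel": [-0.0012, 0, 0.0028], "spin": 0}, {"travel": [-0.0012, 0, 0.0028], "spin": 0}]'

```text
time_s: 15.93
tcp_pos: [0.5576, 0.1066, 0.0987]
eef_rot: [-180.0, -5.0, 11.5]
contact_force: [-9.0, -0.7, 23.6]
gripper_width: 0.0003
```

Emit:
send_rows --motion '[{"travel": [-0.0012, 0, 0.0028], "spin": 0}, {"travel": [-0.0012, 0, 0.0028], "spin": 0}, {"travel": [-0.0012, 0, 0.0028], "spin": 0}]'

```text
time_s: 16.18
tcp_pos: [0.5577, 0.1066, 0.0988]
eef_rot: [180.0, -5.6, 11.7]
contact_force: [-8.6, -1.3, 24.3]
gripper_width: 0.0004
```

Emit:
send_rows --motion '[{"travel": [-0.0012, 0, 0.0028], "spin": 0}, {"travel": [-0.0012, 0, 0.0028], "spin": 0}, {"travel": [-0.0012, 0, 0.0028], "spin": 0}]'

```text
time_s: 16.43
tcp_pos: [0.5577, 0.1066, 0.0988]
eef_rot: [180.0, -6.1, 11.9]
contact_force: [-9.8, -0.6, 24.1]
gripper_width: 0.0005
```

The push was held at about 24 N vertical, 26 N in total, for 0.75 s. I'll lift off and go to the lever.

Emit:
send_rows --motion '[{"travel": [0, 0, -0.01], "spin": 0.5}, {"travel": [0.001, 0, -0.025], "spin": 0.5}, {"travel": [0.001, 0, -0.03], "spin": 0.5}, {"travel": [0, 0, -0.03], "spin": 0}, {"travel": [0, 0, 0], "spin": 0}]'

```text
time_s: 16.85
tcp_pos: [0.5482, 0.104, 0.1974]
eef_rot: [-179.9, -6.0, 10.3]
contact_force: [1.8, 0.8, 0.7]
gripper_width: 0.0003
```

```bash
sed -i 's/(z>.107)/(z>.107)\&(z<.17)/' m.py; python3 m.py wrist w5.png
```

```text
16.85 [0.5482 0.104  0.1974] [-179.9302   -6.0196   10.3275] [1.8204 0.8006 0.6636] 0.000321402718957252
grip 0.72 [0.4416 0.0907 0.0876]
grip 0.64 [0.5222 0.1027 0.0858]
sock 35627 mean [-0.0129 -0.      0.2783] min [-0.0279 -0.0264  0.0851] max [0.012  0.0263 0.31  ] z=-3.287 L+0.2360, y=0.042 L+0.0005
beam 209 mean [0.1068 0.0012 0.1008] min [ 0.1003 -0.0067  0.098 ] max [0.1118 0.0086 0.1024] z=-0.011 L+0.1020, y=0.008 L+0.0004
lever 52 mean [0.0343 0.0021 0.1261] min [0.0282 0.0018 0.1176] max [0.0404 0.0024 0.134 ] z=1.172 L+0.0859, y=-0.000 L+0.0021
```

View pics/w5.png

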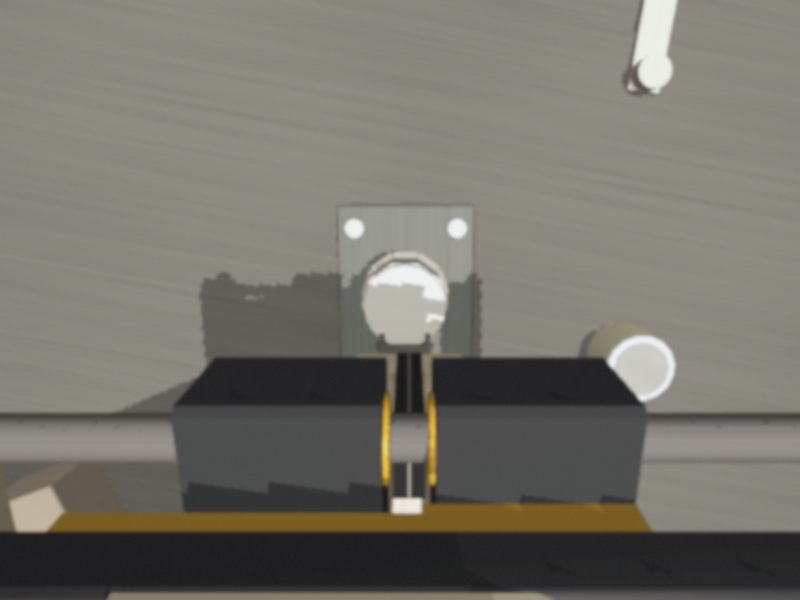

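The socket is at (405,300), still on its stand, and the lever is still up with a depth slope of 49.5°. I'll position over the lever near its tip.

Emit:
send_rows --motion '[{"travel": [-0.013, 0, 0.008], "spin": 0}, {"travel": [-0.013, 0, 0.008], "spin": 0}, {"travel": [-0.013, 0, 0.008], "spin": 0}, {"travel": [0, 0, 0], "spin": 0}]'

```text
time_s: 17.43
tcp_pos: [0.5067, 0.0948, 0.1569]
eef_rot: [179.8, -5.0, 10.2]
contact_force: [-0.5, -0.3, -0.5]
gripper_width: 0.0007
```

```bash
cat > l.py <<'E'
from h import *
s=r.get_state(); p=s['tcp_pos']; a=np.radians(190.3); A=np.array([np.cos(a),np.sin(a)]); v=p[:2]-[.5496,.105]
print('L %.4f Y %.4f z %.4f'%(v@A,v@[-A[1],A[0]],p[2]),s['eef_rot'],s['contact_force'],s['time_s'])
E
python3 l.py
```

```text
L 0.0441 Y 0.0024 z 0.1569 [179.80138817  -5.03747594  10.22508133] [-0.46494003 -0.29002332 -0.51447674] 17.4333
```

Emit:
send_rows --motion '[{"travel": [0.004, -0.002, 0.004], "spin": 0}, {"travel": [0, 0, 0.003], "spin": 0}, {"travel": [0, 0, 0], "spin": 0}]'

```text
time_s: 17.68
tcp_pos: [0.5113, 0.0976, 0.1482]
eef_rot: [179.7, -4.9, 10.3]
contact_force: [-0.5, 0.5, 0.7]
gripper_width: 0.0003
```

```bash
python3 l.py
```

```text
L 0.0390 Y 0.0004 z 0.1482 [179.70795462  -4.88569182  10.28769376] [-0.51413743  0.50658757  0.70151321] 17.6833
```

Emit:
send_rows --motion '[{"travel": [-0.0005, 0, 0.003], "spin": 0}, {"travel": [-0.0003, 0, 0.002], "spin": 0}]'

```text
time_s: 17.85
tcp_pos: [0.5128, 0.0982, 0.1433]
eef_rot: [179.7, -5.0, 10.3]
contact_force: [0.4, -0.2, 3.2]
gripper_width: 0.0003
```

Emit:
send_rows --motion '[{"travel": [-0.003, 0, 0.002], "spin": 0}, {"travel": [-0.003, 0, 0.002], "spin": 0}]'

```text
time_s: 18.02
tcp_pos: [0.5116, 0.0987, 0.1412]
eef_rot: [179.7, -5.4, 10.4]
contact_force: [1.3, 0.8, 9.2]
gripper_width: 0.0005
```

```bash
python3 l.py
```

```text
L 0.0385 Y -0.0006 z 0.1412 [179.72742033  -5.3971011   10.3931654 ] [1.28776049 0.81630639 9.19363216] 18.0167
```

Emit:
send_rows --motion '[{"travel": [-0.005, 0, 0.002], "spin": 0}, {"travel": [-0.005, 0, 0.002], "spin": 0}]'

```text
time_s: 18.18
tcp_pos: [0.5072, 0.0991, 0.1397]
eef_rot: [179.8, -6.0, 10.5]
contact_force: [3.2, -0.0, 4.7]
gripper_width: 0.0002
```

Emit:
send_rows --motion '[{"travel": [-0.005, 0, 0.0022], "spin": 0}, {"travel": [-0.005, 0, 0.0022], "spin": 0}]'

```text
time_s: 18.35
tcp_pos: [0.5017, 0.0993, 0.1368]
eef_rot: [179.9, -6.5, 10.6]
contact_force: [5.1, 0.4, 2.4]
gripper_width: 0.0005
```

```bash
python3 l.py
```

```text
L 0.0481 Y -0.0029 z 0.1368 [179.92471954  -6.52283269  10.57100988] [5.09084079 0.42970565 2.44506768] 18.35
```

Emit:
send_rows --motion '[{"travel": [-0.004, 0.001, 0.004], "spin": 0.2}, {"travel": [-0.004, 0.001, 0.004], "spin": 0}]'

```text
time_s: 18.52
tcp_pos: [0.4958, 0.0963, 0.1293]
eef_rot: [180.0, -6.7, 10.4]
contact_force: [-2.8, -1.2, 9.4]
gripper_width: 0.0004
```

Emit:
send_rows --motion '[{"travel": [-0.004, 0.001, 0.004], "spin": 0}, {"travel": [-0.004, 0.001, 0.004], "spin": 0}]'

```text
time_s: 18.68
tcp_pos: [0.4887, 0.0929, 0.1207]
eef_rot: [180.0, -6.8, 10.4]
contact_force: [3.3, 1.3, 4.6]
gripper_width: 0.0004
```

```bash
python3 l.py
```

```text
L 0.0621 Y 0.0010 z 0.1207 [179.98327653  -6.76573499  10.39664289] [3.25802765 1.33052476 4.55789519] 18.6833
```

Emit:
send_rows --motion '[{"travel": [-0.0015, 0, 0.004], "spin": 0}, {"travel": [-0.0015, 0, 0.0035], "spin": 0}]'

```text
time_s: 18.85
tcp_pos: [0.4851, 0.0918, 0.1126]
eef_rot: [180.0, -6.7, 10.4]
contact_force: [-0.8, 1.2, 5.7]
gripper_width: 0.0003
```

Emit:
send_rows --motion '[{"travel": [-0.001, 0, 0.0025], "spin": 0}, {"travel": [-0.0005, 0, 0.0018], "spin": 0}]'

```text
time_s: 19.02
tcp_pos: [0.4842, 0.0921, 0.1091]
eef_rot: [-180.0, -6.8, 10.4]
contact_force: [-8.6, 1.7, 32.3]
gripper_width: 0.0008
```

```bash
python3 l.py
```

```text
L 0.0666 Y 0.0010 z 0.1091 [-179.97081073   -6.84270074   10.39324568] [-8.62016091  1.69210749 32.30768576] 19.0167
```

The lever hit its end stop at the expected height, but the reading there was about 32 N, above the 30 N limit. I'll back off and check the lever.

Emit:
send_rows --motion '[{"travel": [0, 0, -0.004], "spin": 0}, {"travel": [0, 0, -0.02], "spin": 0}, {"travel": [-0.005, 0, -0.04], "spin": 0}, {"travel": [-0.02, 0, -0.035], "spin": 0}, {"travel": [-0.03, 0, -0.02], "spin": 0}]'

```text
time_s: 19.43
tcp_pos: [0.4106, 0.0766, 0.2164]
eef_rot: [179.6, -5.6, 10.2]
contact_force: [0.1, 0.8, 1.1]
gripper_width: -0.0001
```

Emit:
send_rows --motion '[{"travel": [-0.015, 0, -0.02], "spin": 0}, {"travel": [0, 0, 0], "spin": 0}, {"travel": [0, 0, 0], "spin": 0}]'

```text
time_s: 19.68
tcp_pos: [0.3867, 0.0709, 0.2365]
eef_rot: [179.8, -5.5, 10.1]
contact_force: [-0.1, -0.0, -0.2]
gripper_width: 0.0005
```

```bash
sed -i 's/z>.107)&/z>.098)\&/' m.py; python3 m.py wrist w6.png; python3 l.py
```

```text
19.6833 [0.3867 0.0709 0.2365] [179.7566  -5.5175  10.1227] [-0.1352 -0.0457 -0.1738] 0.0004927436342667506
lever_tip 0.64 [0.4636 0.0911 0.1098]
foot 0.56 [0.3632 0.07   0.0657]
grip 0.75 [0.4382 0.0884 0.0888]
grip 0.46 [ 0.3193  0.3022 -0.0005]
sock 129 mean [ 0.0111 -0.0002  0.0969] min [ 0.0086 -0.019   0.0862] max [0.012 0.019 0.1  ] z=1.914 L+0.0757, y=-0.174 L+0.0017
beam 2762 mean [ 0.148  -0.      0.1022] min [ 0.1    -0.009   0.0984] max [0.2    0.0087 0.1055] z=0.029 L+0.0978, y=-0.002 L+0.0003
lever 3827 mean [ 0.0698 -0.      0.1063] min [ 0.0281 -0.0132  0.0982] max [0.1194 0.0125 0.111 ] z=-0.089 L+0.1125, y=0.003 L+-0.0002
L 0.1649 Y 0.0045 z 0.2356 [179.62538308  -5.40958526  10.0843208 ] [ 0.9664139   0.26727588 -1.20899334] 19.9333
```

View pics/w6.png

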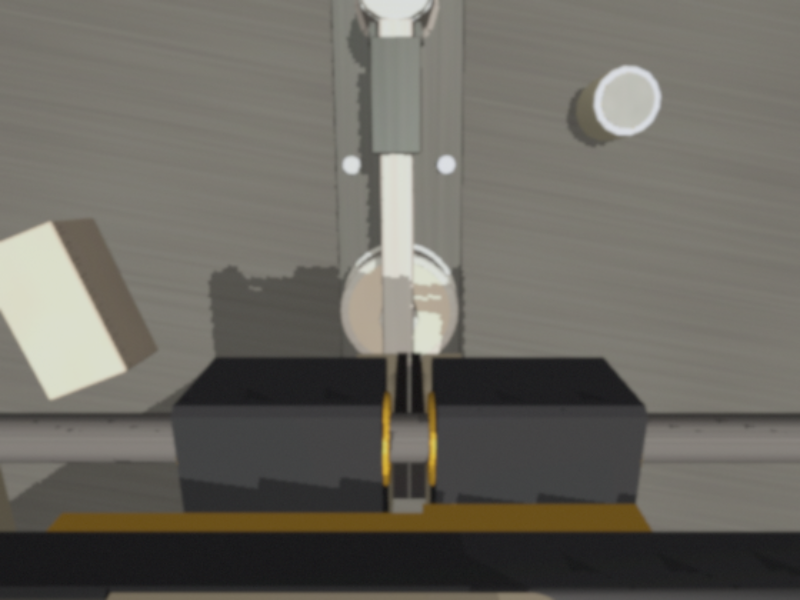

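The bar is on the stand, its foot on the flask at (400,305). The lever lies along the beam at (397,95). I'll fit the lever plane alone.

```bash
sed -i 's/(L>.028)&(L<.12)&(abs(Y)<.02)&(z>.098)/(L>.034)\&(L<.084)\&(abs(Y)<.011)\&(z>.1035)/' m.py; python3 m.py wrist w7.png | grep -E 'lever|beam'; python3 m.py top t7.png | grep -E 'sock|lever|beam'
```

```text
lever_tip 0.81 [0.4635 0.0886 0.1094]
beam 2731 mean [0.1479 0.0001 0.1022] min [ 0.1003 -0.0091  0.0967] max [0.1998 0.009  0.1054] z=0.029 L+0.0979, y=0.006 L+-0.0008
lever 2107 mean [0.0586 0.     0.1081] min [ 0.034 -0.011  0.105] max [0.0838 0.0107 0.1106] z=0.026 L+0.1066, y=-0.001 L+0.0001
socket_top 0.85 [ 0.3998 -0.5274  0.0481]
socket_top 0.68 [0.5466 0.1081 0.0986]
lever_tip 0.75 [0.4624 0.0894 0.1092]
lever_tip 0.58 [ 0.3437 -0.5064  0.0985]
sock 164 mean [-0.0028  0.0006  0.0978] min [-0.0209 -0.0202  0.0906] max [0.0119 0.0206 0.105 ] z=0.016 L+0.0978, y=-0.028 L+0.0006
beam 89 mean [0.1162 0.0007 0.1016] min [ 0.1001 -0.0087  0.0939] max [0.1322 0.0093 0.1059] z=0.040 L+0.0970, y=0.031 L+-0.0029
lever 159 mean [0.0593 0.     0.1082] min [ 0.034  -0.011   0.1041] max [0.0838 0.0108 0.1124] z=0.030 L+0.1064, y=0.002 L+-0.0001
```

```bash
python3 -c "
from plant import r
print(r.close_job(), r.get_state()['time_s'])"
```

```text
the job is handed in; nothing more can be done
the job is handed in; nothing more can be done
```

The flask is clamped and the job is handed in, but one force limit was passed. As the lever hit its end stop, the wrist briefly read 32.3 N vertical (about 33 N in total), over the 30 N limit. I backed off at once.

- **Bar placement:** I took the steel bar, not the yellow one. Its socket went onto the ball and its foot onto the flask.
- **Pressing home:** The liner gave way at about 9–10 N. The socket came up solid at z ≈ 98.7 mm, where the measured ball height puts home. I bedded it there, lever still up, for about 0.75 s at about 24 N vertical (roughly 25–26 N in total, because the tool had tilted a few degrees).
- **Lever:** I pressed it down until it stopped. I was still stepping about 2 mm at a time there, which caused the overshoot.

**Last checks:**
- The socket top is at about 98 mm, the home height.
- The beam slopes 1.7°, as expected with the socket home and the foot on the flask.
- The lever lies parallel to the beam and 8.7 mm above it (8.5 mm expected), so it is fully down.
- The gripper is clear and touching nothing. I touched none of the other things on the bench, though I did not measure their positions again at the end.
- The robot's clock stood at about 20 s, against the 72 s limit.

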